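# Lock the shuttle of a guide fixture and hold its guide rod through both bushings

### The arm

A 7-joint arm with a two-finger parallel gripper is mounted at the origin on the work surface. World frame = base frame: x ahead of the robot, y to its left, z up, the work surface at z = 0. Lengths are in mm, angles in rad, forces in N, time in s.
With the tool pointing down it reaches from about 425 to 875 mm from the base axis. Payload 8.4 kg.
Tool frame: the origin (TCP) lies at the very end of the fingers, on their centre line; the grasp point (between the pads) lies 19 mm behind it; z points along the fingers, y is the line along which they close (so a half turn about z gives the same grasp; the last joint's range is limited). The gripper opens to 87 mm and grips with 3 to 60 N. Pads are 19 mm wide; open, the fingers measure 117 mm over their backs; the gripper's body (75 mm by 190 mm) begins 51 mm behind the grasp point.
Start: joints at [1.123, 0.333, 0.04, 1.465, -0.013, 1.343, -0.059], TCP at [222.127, -610.838, 222.546] pointing down, gripper open.
Joint ranges: [-2.58, 2.58], [-0.38, 2.09], [-1.3, 1.39], [0.25, 2.4], [-1.5, 4.64], [0.08, 2.09], [-2.65, 2.65]. Speed limits (rad/s): [2.22, 2.22, 2.79, 2.79, 3.14, 3.14, 3.14].

### API

Orientations are given as [roll, pitch, yaw] about the fixed x, y, z axes, in that order (R = Rz(yaw) Ry(pitch) Rx(roll)).
In Python, from station import * gives the robot as it stands.
- The arm moves only by the tool move_arm, never from a script. Its argument "rows" is a list of rows, each a list of 3 entries, a list of its own where there are three numbers: the closure, from 0 (fully open) to 1 (shut), then the shift along the tool's x, y, z normalised to -1 to 1, where 1 is 0.04 m, then the turn about the tool's z normalised to -1 to 1, where 1 is pi/2 rad. In form: [[hand, [x, y, z], yaw], ...]. A call has 1 to 20 rows; each row shifts and turns the commanded pose from where the row before left it, along the tool's axes as they then stand; what a row does not reach is not made up. A row lasts 1/12 s, in which the tool goes at most 41.7 mm and 7.16 degrees, less where a joint would pass 70% of its speed; a pose out of reach is approached as far as the arm can. A call with a number of a shift or a turn outside -1 to 1 is refused whole. A call with a gripper value outside its range is refused whole. The fingers move at their own pace and stop on an object; the grip force is fixed at half the most. Time passes only in rows, so rows that do not move let the fingers close. It gives the time, the measured TCP pose, the force, the opening and the grip force at its end, in the units of the state.
- get_obs(): the state, without advancing time (a new reading comes with each control period).
- snapshot(name): name is "scene" or "top" or "wrist"; returns a dict with "image" (384x512x3 uint8, red, green, blue), "K" (3x3 intrinsics, pixels), "R" (3x3) and "t" (3): a world point X has camera coordinates R X + t. Camera axes: x right, y down, z forward; pixel columns grow to the right and rows downward; lengths in mm; the calibration is good to about 2 mm. A picture is of the moment at which its call begins. There is no depth.
- close_job(): hands the job in; it is judged then, once.
Trained networks look in the newest picture that a camera, given by its name, has taken for a name from the list of things; names that differ only in an ending like _2 or _b are one class to them, and where a whole thing is asked for, a point or a joint stands for the part that bears it (a point fixed in the world has none). Each returns a list of dicts, best first, with "score" (0 to 1); they miss things now and then, are a little off and sometimes report something else, mostly with a low value. They report only what shows in the picture. A call takes as long as a camera call. They do not tell look-alikes from the thing itself.
- silhouettes(camera, label): "pixels" (384x512 bool, what is visible of it).
- mark_of(camera, label): "at" ([x, y, z] in mm, in the coordinates of the camera as it stood for that picture, good to about 4 mm: a listed point, or the origin of a listed thing).
The state is a dict: "t": time; "qpos": joint angles; "qvel": joint speeds; "tau": joint torques, N m; "tcp_pos": TCP position; "ee_rot": TCP orientation; "wrist_force": force on the tool from outside, world axes, zero at the start; "ft_torque": the same for the moment, N m; "width": finger opening in mm; "grasp_force": force on a finger pad.
Only numpy, scipy, OpenCV 4.12 (cv2) and the standard library are available. Lean on these libraries where they do the work, as an engineer would, in place of code of your own. Each camera call takes 0.05 s, during which the arm holds its last target. There are 200 camera calls.

### The job

Slide the blue shuttle of the guide fixture (its handle is the black rib) fully home, until it stops with its brass bushing under the upper one, then push the red-headed lock pin fully down through the shuttle into the base and let go of it. Then take the black-handled guide rod, thread it down through the upper brass bushing and then the lower one, and finish while holding it there, still, with its tip sticking out below the lower bushing but hanging clear of the base plate. Leave the flux jar, screwdriver and heatsink where they are.

Things in the scene. Friction and masses are not known exactly. Their poses are not given: they have to be found in the camera images.
- fixture: Fixed guide fixture. Origin: on the bench, on the vertical bushing axis; z up, y along the slide towards home. In its frame (mm): base plate x +-65, y -145 to 105, top z=10; rails x=+-46, 16 wide, z 10-54, open between them but for a 34 mm square pin block at y=75; grey column 22 x 44 at x=-77, 120 high, with a 40 wide arm to the square brass upper bushing block (40 x 40, z 105-120).
- shuttle (a joint): Blue shuttle's place along the fixture's y, in m: 0 = fully home at its stop (bushings in line, pin holes in line), -0.060 = farthest; starts at -0.055 to -0.025; stays where left, about 3 N friction. Its deck is 110 (x) x 180 (y) x 15 mm, z 55-70, fixture y -85 to 95 when home.
- rib_top (a point): Centre of the top edge of the black rib handle standing on the shuttle's rear (-y) end: 44 (x) x 14 (y), 34 high, top at z=104, so it can be pinched from above along y or pushed from its -y side. When home it is at fixture y=-78.
- upper_bushing (a point): Centre of the mouth (top, z=120) of the upper brass bushing: bore 17 mm, 15 deep, 3 mm lead-in chamfer, axis vertical; its underside is at z=105.
- lower_bushing (a point): Centre of the mouth (top, z=70) of the lower brass bushing in the shuttle: bore 17 mm, 15 deep, 3 mm chamfer; its underside is at z=55. It moves with the shuttle.
- shuttle_hole (a point): Centre of the mouth (top, z=70) of the pin hole in the shuttle, 75 mm in +y from the lower bushing: bore 15 mm through the 15 mm deck, 2.5 mm chamfer.
- base_hole (a point): Centre of the mouth (z=53) of the pin hole in the fixture's pin block, at fixture (0, 75 mm): bore 15 mm, down to the base plate at z=10.
- pin: Loose lock pin, 40-85 g. Origin: centre of its foot, z up. Steel shaft 12 mm diameter, 40 long, tapered foot; red cylindrical head 22 mm diameter, 32 high (z 40-72). Starts upright in a fixed grey stand 56 x 56 x 46 high, head resting on its top, shaft in the hole (1.25 mm play). Fully in, its head rests on the shuttle and its foot is 30 mm above the bench.
- rod: Loose guide rod, 85-170 g. Origin: centre of its lower tip, z up. Steel shaft 14 mm diameter, 125 long, tapered tip; black cylindrical handle 22 mm diameter, 36 high (z 125-161). Starts upright in another fixed grey stand 56 x 56 x 46 high, its tip 40 mm down in a hole with 1.25 mm play all round.
- rod_shoulder (a point): Centre of the underside of the rod's black handle, 125 mm above its tip.
- flux_jar: Bystander: loose amber jar with a white cap, 42 mm diameter, 55 high; origin at the centre of its underside.
- screwdriver: Bystander: loose screwdriver with an orange handle, 170 long, lying; origin underneath it.
- heatsink: Bystander: loose finned aluminium heatsink 50 x 44 x 24; origin at the centre of its underside.
There are look-alikes about, which are no part of the job. What is shaped like the pin but pink, purple or turquoise is not meant.

How it is judged:
By the outcome, as a careful person would: the job done as asked, in the order asked, and still so for the second after the job is handed in, while the arm keeps its last pose, push and grip.
It also fails if it takes over 72 s, if anything falls off the work surface, if the arm or the gripper's body presses on something with over 40 N, if the wrist force passes 120 N, or if a joint passes its speed limit or range.

## Working session

There is one attempt and no reset: what is moved stays moved. The work goes in short steps, Python scripts to look and compute and a tool call to move; the robot and the scene stay as the last step left them, time stands still between calls to the robot, and variables do not carry over. Pictures are saved under pics/ and viewed, at most 10 in all, crops included, and the job is handed in when it is done.

Besides the shell and the picture viewer there is one more tool, called after ">>>" as name([rows], argument=value, ...), one row to a line, values as JSON. move_arm: Moves the arm, as the interface text tells. Scaled input: -1 to 1 covers 0.04 m each way for a shift and pi/2 rad each way for a turn. Its arguments: {"type":"object","properties":{"rows":{"type":"array"}},"required":["rows"]}

```bash
mkdir -p pics
cat > h.py <<'E'
from station import *
import numpy as np, cv2
def save(s,n): cv2.imwrite(f'pics/{n}.png',s['image'][:,:,::-1])
def w(s,p): return s['R'].T@(np.array(p)-s['t'])
def px(s,X):
    c=s['K']@(s['R']@np.array(X)+s['t']); return c[:2]/c[2]
def ray(s,uv,z):
    d=s['R'].T@np.linalg.inv(s['K'])@np.array([uv[0],uv[1],1.]); c=-s['R'].T@s['t']
    return c+d*(z-c[2])/d[2]
E
python3 - <<'E'
from h import *
ims=[]
for n in ['scene','top']:
    s=snapshot(n); save(s,n+'0'); ims.append(s['image'])
    print(n,np.round(-s['R'].T@s['t']))
    for l in ['fixture','shuttle','rib_top','upper_bushing','lower_bushing','shuttle_hole','base_hole','pin','rod','rod_shoulder','flux_jar','screwdriver','heatsink']:
        for d in mark_of(n,l)[:4]:
            X=w(s,d['at']); print(l,round(d['score'],2),np.round(X),np.round(px(s,X)))
o=get_obs();print(o)
E
```

```text
scene [1092. -474.  722.]
fixture 0.66 [542. 112.   3.] [295. 201.]Traceback (most recent call last):
  File "<stdin>", line 7, in <module>
ValueError: it knows: base_hole, fixture, flux_jar, heatsink, lower_bushing, pin, rib_top, rod, rod_shoulder, screwdriver, shuttle_hole, upper_bushing
```

Run:
```python
from h import *
for n in ['scene','top']:
    s=snapshot(n); save(s,n+'0')
    print(n,np.round(-s['R'].T@s['t']))
    for l in ['fixture','rib_top','upper_bushing','lower_bushing','shuttle_hole','base_hole','pin','rod','rod_shoulder','flux_jar','screwdriver','heatsink']:
        for d in mark_of(n,l)[:4]:
            X=w(s,d['at']); print(l,round(d['score'],2),np.round(X),np.round(px(s,X)))
o=get_obs();print(o)
```

```text
scene [1092. -474.  722.]
fixture 0.9 [545. 110.  -4.] [295. 204.]
rib_top 0.82 [530. -15. 106.] [250. 189.]
upper_bushing 0.72 [543. 108. 120.] [296. 163.]
upper_bushing 0.26 [ 654. -182.  131.] [222. 253.]
lower_bushing 0.57 [537.  65.  70.] [280. 187.]
shuttle_hole 0.94 [543. 136.  68.] [304. 176.]
base_hole 0.66 [547. 180.  55.] [317. 174.]
base_hole 0.5 [ 653. -179.    5.] [227. 296.]
base_hole 0.32 [ 755. -127.    3.] [283. 315.]
pin 0.78 [ 412. -231.    4.] [141. 240.]
pin 0.76 [ 568. -292.    2.] [154. 301.]
pin 0.69 [ 568. -234.    1.] [179. 285.]
pin 0.59 [ 493. -264.    5.] [146. 269.]
rod 0.8 [ 655. -180.    8.] [227. 296.]
rod 0.74 [545. 181.  55.] [317. 173.]
rod_shoulder 0.64 [ 756. -125.    1.] [284. 315.]
rod_shoulder 0.55 [ 656. -183.  134.] [223. 253.]
flux_jar 0.81 [ 354. -123.    2.] [169. 206.]
screwdriver 0.9 [ 755. -127.    2.] [283. 315.]
heatsink 0.72 [744. 233.  -1.] [395. 224.]
top [ 461.  -25. 1232.]
fixture 0.97 [541. 107.   0.] [199. 221.]
rib_top 0.94 [539. -13. 105.] [244. 218.]
upper_bushing 0.84 [543. 106. 123.] [194. 217.]
lower_bushing 0.82 [538. 
[... 534 characters left out ...]
: array([ 1.12275887,  0.33321379,  0.03992728,  1.4653878 , -0.01337789,
        1.34329034, -0.05851335]), 'qvel': array([-2.09521490e-03,  9.45927119e-04, -4.12258686e-04,  5.30893144e-04,
       -9.15022231e-04,  7.35448449e-05, -9.53719664e-04]), 'tau': array([ 9.91714751e-05, -6.56108093e+01,  1.33300580e+00, -4.04050076e+01,
       -5.99276321e-02,  3.51533422e-02,  3.65369328e-05]), 'tcp_pos': array([ 222.1329112 , -610.84665748,  222.54333596]), 'ee_rot': array([-3.14156090e+00,  2.52391915e-05,  3.48772874e-01]), 'wrist_force': array([ 0.42382052,  0.4029943 , -0.41374193]), 'ft_torque': array([ 0.01888321, -0.01749675, -0.02030126]), 'grasp_force': 0.0, 'width': 86.91325242278457}
```

View pics/scene0.png

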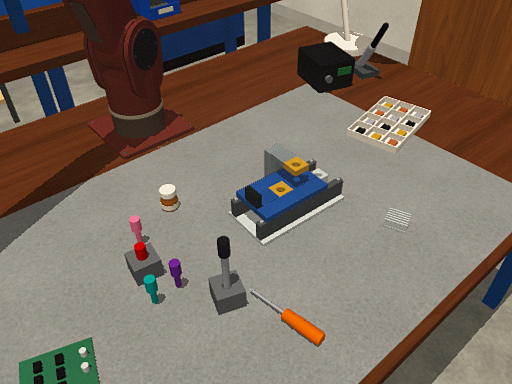

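View pics/top0.png

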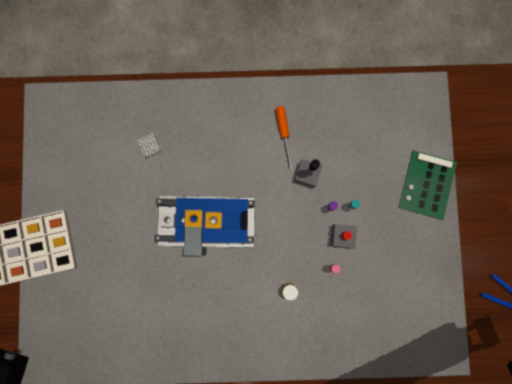

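The scene view shows the red pin in its stand at (140,250), between the look-alikes: pink (136,225), purple (175,272) and turquoise (151,288). The rod stands at (224,250), and the fixture is at (290,195) with its rib at (252,195). The top view shows the fixture's slide running nearly along world +y. I'll move above the rib for a closer look.

>>> move_arm([
  [0, [0, 0, 0], 0.074],
  [0, [0, 0, 0], 0.074],
  [0, [0, 0, 0], 0.074],
  [0, [0.46, -0.876, 0], 0],
  [0, [0.46, -0.876, 0], 0],
  [0, [0.46, -0.876, 0], 0],
  [0, [0.46, -0.876, 0], 0],
  [0, [0.46, -0.876, 0], 0],
  [0, [0.46, -0.876, 0], 0],
  [0, [0.46, -0.876, 0], 0],
  [0, [0.46, -0.876, 0], 0],
  [0, [0.46, -0.876, 0], 0],
  [0, [0.46, -0.876, 0], 0],
  [0, [0.46, -0.876, 0], 0],
  [0, [0.46, -0.876, 0], 0],
  [0, [0.46, -0.876, 0], 0],
  [0, [0.46, -0.876, 0], 0],
  [0, [0.46, -0.876, 0], 0],
  [0, [0.46, -0.876, 0], 0],
  [0, [0.46, -0.876, 0], 0],
])

```text
t: 3.07
tcp_pos: [535.5, -13.4, 222.9]
ee_rot: [3.141, -0.001, -0.0]
wrist_force: [0.2, -0.7, -0.3]
width: 87.3
grasp_force: 0.0
```

Run:
```python
from h import *
o=get_obs();print(o['t'],o['tcp_pos'],o['ee_rot'],o['qpos'])
for n in ['wrist','top','scene']:
    s=snapshot(n); save(s,n+'1')
    print(n,np.round(-s['R'].T@s['t']))
    for l in ['fixture','rib_top','upper_bushing','lower_bushing','shuttle_hole','base_hole']:
        for d in mark_of(n,l)[:2]:
            X=w(s,d['at']); print(l,round(d['score'],2),np.round(X),np.round(px(s,X)))
```

```text
3.0667 [535.50123036 -13.35811816 222.92399435] [ 3.14145836e+00 -7.41867655e-04 -2.94434878e-04] [ 0.37751981  0.13230971 -0.47382402  1.72268507  0.06270945  1.30081027
 -1.68054212]
wrist [612. -14. 385.]
fixture 0.7 [543. 103.  -4.] [164. 162.]
rib_top 0.56 [532. -13. 104.] [254. 193.]
upper_bushing 0.77 [541. 106. 121.] [120. 189.]
lower_bushing 0.56 [536.  62.  70.] [183. 182.]
shuttle_hole 0.83 [540. 141.  74.] [106. 178.]
base_hole 0.95 [538. 182.  53.] [ 77. 176.]
top [ 461.  -25. 1232.]
upper_bushing 0.97 [542. 106. 120.] [194. 218.]
shuttle_hole 0.63 [536. 140.  69.] [183. 222.]
base_hole 0.73 [544. 108.  -0.] [198. 220.]
base_hole 0.58 [541. 182.  53.] [167. 221.]
scene [1092. -474.  722.]
fixture 0.57 [542. 110.   2.] [294. 202.]
rib_top 0.68 [530. -13. 104.] [251. 189.]
rib_top 0.56 [541. 111.   2.] [294. 201.]
upper_bushing 0.8 [540. 112. 116.] [297. 163.]
lower_bushing 0.69 [537.  66.  68.] [280. 188.]
lower_bushing 0.49 [ 357. -122.   -1.] [170. 207.]
shuttle_hole 0.58 [542. 138.  71.] [304. 175.]
base_hole 0.73 [744. 233.  -1.] [395. 224.]
base_hole 0.67 [548. 179.  52.] [318. 175.]
```

View pics/wrist1.png

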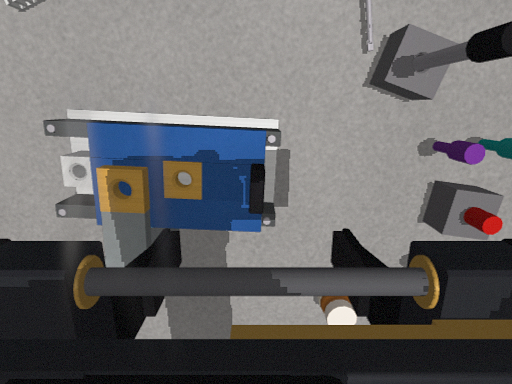

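The wrist view shows the upper bushing at (124,189), the lower at (184,179), the rib at (258,188) and the base-plate edge from (68,110) to (278,122). I'll fit the fixture pose from these.

```bash
cat > fit.py <<'E'
from h import *
from scipy.optimize import least_squares
O={'fixture':(0,0,0,0),'rib_top':(0,-78,104,1),'upper_bushing':(0,0,120,0),'lower_bushing':(0,0,70,1),'shuttle_hole':(0,75,70,1),'base_hole':(0,75,53,0)}
def model(p,l):
    x,y,z,m=O[l]; y+=m*p[3]; c,s=np.cos(p[2]),np.sin(p[2])
    return np.array([p[0]+c*x-s*y,p[1]+s*x+c*y,z])
def fit(cams=('wrist','top','scene'),reps=2):
    D=[]
    for n in cams:
        for _ in range(reps):
            s=snapshot(n)
            for l in O:
                for d in mark_of(n,l)[:2]:
                    X=w(s,d['at'])
                    if np.hypot(*(X[:2]-[542,107]))<135 and abs(X[2]-O[l][2])<10: D.append((l,X))
    f=lambda p:np.concatenate([(model(p,l)-X)[:2] for l,X in D])
    return least_squares(f,[542,107,-.05,-.04],loss='soft_l1',f_scale=3).x,len(D)
E
python3 - <<'E'
from fit import *
p,n=fit(reps=4); print(p,n)
s=snapshot('wrist')
for uv in [(68,110),(278,122)]: print('plate corner',ray(s,uv,10))
im=s['image'].astype(int); m=((im[:,:,0]>130)&(im[:,:,2]<90)&(im[:,:,1]>80)).astype('uint8'); m[230:]=0
N,_,st,c=cv2.connectedComponentsWithStats(m)
for i in range(1,N):
    if st[i,4]>200:
        k=c[i]; print(st[i],k,ray(s,k,120)[:2],ray(s,k,70)[:2])
for l in O: print(l,model(p,l),px(s,model(p,l)))
E
```

```text
[ 5.39992826e+02  1.07605745e+02 -5.87275356e-02 -4.33725291e+01] 64
plate corner [606.51138923 203.76053659  10.        ]
plate corner [592.83769598 -42.1044108   10.        ]
[162 161  37  38 711] [183.45710267 177.66666667] [550.70410947  47.61411952] [539.23190323  59.65598525]
[  95  167   47   45 1152] [118.38888889 189.30902778] [540.12164286 106.07859113] [526.64590043 129.18930211]
fixture [539.99282583 107.60574492   0.        ] [157.92688076 164.64598065]
rib_top [532.86901287 -13.55754208 104.        ] [253.32758602 192.31529104]
upper_bushing [539.99282583 107.60574492 120.        ] [116.68715892 189.44918652]
lower_bushing [537.44712799  64.30798856  70.        ] [179.12227896 179.33320646]
shuttle_hole [541.84916176 139.1786911   70.        ] [106.96346363 175.21527364]
base_hole [544.39485961 182.47644745  53.        ] [ 74.2336792  169.56790125]
```

>>> move_arm([
  [0, [-0.06, 0, 0.6], 0.036],
  [0, [0, 0, 0.6], 0],
  [0, [0, 0, 0.6], 0],
  [0, [0, 0, 0.6], 0],
  [0, [0, 0, 0.6], 0],
  [0, [0, 0, 0.6], 0],
  [0, [0, 0, 0.05], 0],
  [1, [0, 0, 0], 0],
  [1, [0, 0, 0], 0],
  [1, [0, 0, 0], 0],
  [1, [0, 0, 0], 0],
  [1, [0, 0, 0], 0],
  [1, [0, 0, 0], 0],
  [1, [0, 0, 0], 0],
  [1, [0, 0, 0], 0],
])

```text
t: 9.62
tcp_pos: [532.6, -15.2, 76.8]
ee_rot: [3.142, -0.0, -0.057]
wrist_force: [0.9, -0.1, 0.5]
width: 41.3
grasp_force: 0.0
```

>>> move_arm([
  [1, [0, 0, 0], 0],
  [1, [0, 0, 0], 0],
  [1, [0, 0, 0], 0],
  [1, [0, 0, 0], 0],
  [1, [0, 0, 0], 0],
  [1, [0, -0.15, 0], 0],
  [1, [0, -0.15, 0], 0],
  [1, [0, -0.15, 0], 0],
  [1, [0, -0.15, 0], 0],
])

```text
t: 10.37
tcp_pos: [533.7, 9.3, 76.5]
ee_rot: [3.141, 0.0, -0.056]
wrist_force: [-2.1, -4.0, 1.4]
width: 14.2
grasp_force: 30.0
```

>>> move_arm([
  [1, [0, -0.15, 0], 0],
  [1, [0, -0.15, 0], 0],
  [1, [0, -0.1, 0], 0],
  [1, [0, -0.05, 0], 0],
  [1, [0, -0.05, 0], 0],
  [1, [0, -0.05, 0], 0],
])

```text
t: 10.87
tcp_pos: [534.6, 29.8, 76.5]
ee_rot: [3.14, 0.001, -0.057]
wrist_force: [-5.5, -12.3, 6.9]
width: 13.7
grasp_force: 30.0
```

>>> move_arm([
  [1, [0, -0.05, 0], 0],
  [1, [0, -0.05, 0], 0],
  [1, [0, 0, 0], 0],
])

```text
t: 11.12
tcp_pos: [534.6, 29.7, 76.5]
ee_rot: [3.136, 0.002, -0.06]
wrist_force: [-6.6, -18.0, 8.7]
width: 13.6
grasp_force: 30.1
```

>>> move_arm([
  [1, [0, 0.05, 0], 0],
  [0, [0, 0, 0], 0],
  [0, [0, 0, 0], 0],
  [0, [0, 0, 0], 0],
  [0, [0, 0, 0], 0],
  [0, [0, 0, -0.5], 0],
  [0, [0, 0, -0.9], 0],
  [0, [0, 0, -0.9], 0],
  [0, [0, 0.4, -0.7], 0],
  [0, [-0.07, 0.827, 0], 0],
  [0, [-0.07, 0.827, 0], 0],
  [0, [-0.07, 0.827, 0], 0],
  [0, [-0.07, 0.827, 0], 0],
  [0, [-0.07, 0.827, 0], 0],
  [0, [-0.07, 0.827, 0], 0],
  [0, [-0.07, 0.827, 0], 0],
  [0, [-0.07, 0.827, 0], 0],
  [0, [-0.07, 0.46, 0], 0],
  [0, [0, 0, 0], 0],
])

```text
t: 12.7
tcp_pos: [491.8, -269.3, 196.3]
ee_rot: [3.14, 0.0, -0.063]
wrist_force: [0.4, -0.9, -0.1]
width: 87.0
grasp_force: 0.0
```

Run:
```python
from h import *
o=get_obs();print(o['t'],o['tcp_pos'],o['ee_rot'],o['qpos'])
def red(s,z,lo=60):
    im=s['image'].astype(int); m=((im[:,:,0]>110)&(im[:,:,1]<50)&(im[:,:,2]<50)).astype('uint8')
    N,_,st,c=cv2.connectedComponentsWithStats(m)
    return [(st[i],np.round(c[i],1),np.round(ray(s,c[i],z),1)) for i in range(1,N) if st[i,4]>20]
for n in ['wrist','top','scene']:
    s=snapshot(n); save(s,n+'2')
    for l in ['pin']:
        for d in mark_of(n,l)[:5]:
            X=w(s,d['at']); print(n,l,round(d['score'],2),np.round(X),np.round(px(s,X)))
    for r in red(s,65): print(r)
for n in ['top']:
    s=snapshot(n)
    for l in ['rib_top','lower_bushing','shuttle_hole','upper_bushing']:
        for d in mark_of(n,l)[:2]: print(l,round(d['score'],2),np.round(w(s,d['at'])))
```

```text
12.7 [ 491.757416   -269.32543221  196.27896005] [ 3.14023527e+00  1.22677822e-04 -6.27006130e-02] [ 0.65563443  0.18351553 -0.26493827  1.71101552  0.05171062  1.25339877
 -1.2546881 ]
wrist pin 0.91 [ 407. -236.   -4.] [233. 239.]
wrist pin 0.82 [ 491. -266.    4.] [252. 175.]
wrist pin 0.79 [ 571. -293.   -5.] [272. 102.]
wrist pin 0.65 [ 567. -240.   -5.] [225. 109.]
(array([242, 182,  22,  22, 348], dtype=int32), array([252.9, 192.3]), array([ 486.4, -267.1,   65. ]))
top pin 0.56 [ 566. -237.    0.] [329. 208.]
top pin 0.43 [ 568. -294.   -3.] [350. 207.]
top pin 0.4 [ 415. -235.   -2.] [331. 266.]
scene pin 0.77 [ 572. -287.    3.] [157. 300.]
scene pin 0.75 [541. 107.  70.] [295. 181.]
scene pin 0.74 [ 565. -237.   -1.] [177. 286.]
scene pin 0.58 [ 412. -233.    6.] [140. 240.]
scene pin 0.48 [ 490. -268.    6.] [144. 269.]
(array([134, 242,  12,  19, 166], dtype=int32), array([139.9, 250.5]), array([ 493.1, -266.8,   65. ]))
rib_top 0.82 [541.  29. 105.]
lower_bushing 0.86 [540. 110.  70.]
shuttle_hole 0.91 [541. 185.  70.]
upper_bushing 0.73 [544. 104. 122.]
upper_bushing 0.7 [ 655. -181.    9.]
```

View pics/wrist2.png

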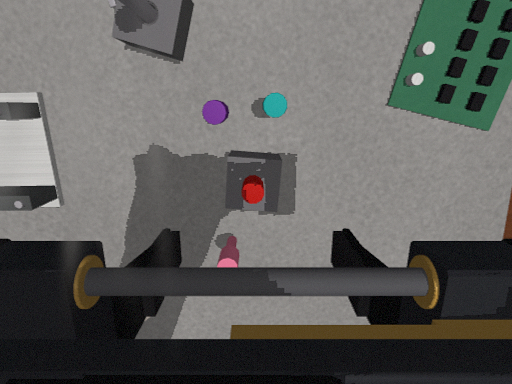

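The wrist view shows the red head at (253,190) in its stand, clear of the look-alikes. The network also puts the lower bushing at (540,110), so the shuttle is home. Next I'll grasp the pin.

>>> move_arm([
  [0.4, [-0.036, -0.055, 0.6], 0],
  [0.4, [0, 0, 0.6], 0],
  [0.4, [0, 0, 0.6], 0],
  [0.4, [0, 0, 0.6], 0],
  [0.4, [0, 0, 0.6], 0],
  [0.4, [0, 0, 0.5], 0],
  [0.4, [0, 0, 0.12], 0],
  [1, [0, 0, 0], 0],
  [1, [0, 0, 0], 0],
  [1, [0, 0, 0], 0],
  [1, [0, 0, 0], 0],
  [1, [0, 0, 0], 0],
  [1, [0, 0, 0], 0],
  [1, [0, 0, 0], 0],
  [1, [0, 0, 0], 0],
])

```text
t: 14.5
tcp_pos: [492.6, -264.3, 53.3]
ee_rot: [3.139, -0.003, -0.058]
wrist_force: [0.1, -5.5, 3.3]
width: 21.1
grasp_force: 29.9
```

>>> move_arm([
  [1, [0, 0, -0.3], 0],
  [1, [0, 0, -0.85], 0],
  [1, [0, 0, -0.85], 0],
  [1, [0, 0, -0.85], 0],
  [1, [0, 0, -0.85], 0],
  [1, [0.054, -0.93, 0], 0],
  [1, [0.054, -0.93, 0], 0],
  [1, [0.054, -0.93, 0], 0],
  [1, [0.054, -0.93, 0], 0],
  [1, [0.054, -0.93, 0], 0],
  [1, [0.054, -0.93, 0], 0],
  [1, [0.054, -0.93, 0], 0],
  [1, [0.054, -0.93, 0], 0],
  [1, [0.054, -0.93, 0], 0],
  [1, [0.054, -0.93, 0], 0],
  [1, [0.054, -0.93, 0], 0],
  [1, [0.054, -0.93, 0], 0],
  [1, [0, 0, 0], 0],
  [1, [0, 0, 0], 0],
])

```text
t: 16.08
tcp_pos: [542.3, 185.1, 200.0]
ee_rot: [-3.14, 0.0, -0.052]
wrist_force: [-0.7, -1.6, 0.6]
width: 21.2
grasp_force: 29.8
```

Run:
```python
from fit import *
o=get_obs();print(o['t'],o['tcp_pos'],o['ee_rot'],o['width'])
for n in ['wrist','top','scene']:
    s=snapshot(n); save(s,n+'3')
    for l in ['pin','shuttle_hole','upper_bushing','lower_bushing','rib_top']:
        for d in mark_of(n,l)[:3]:
            X=w(s,d['at'])
            if X[1]>0: print(n,l,round(d['score'],2),np.round(X,1),np.round(px(s,X)))
```

```text
16.0833 [542.31729935 185.09547001 199.98191085] [-3.14046007e+00  1.56488990e-04 -5.17698382e-02] 21.192907023487486
wrist pin 0.61 [540.7 188.2 155.3] [251. 220.]
wrist shuttle_hole 0.67 [544.6 185.6  70.3] [255. 185.]
wrist shuttle_hole 0.26 [539.1 179.6  54.4] [261. 186.]
wrist upper_bushing 0.95 [538.5 106.6 116.8] [349. 201.]
wrist upper_bushing 0.59 [541.4 180.4  53.3] [260. 184.]
wrist lower_bushing 0.76 [538.4 105.4  66.9] [336. 186.]
wrist lower_bushing 0.62 [539.7 106.2  -3.9] [321. 170.]
wrist rib_top 0.6 [530.8  34.  106. ] [429. 202.]
wrist rib_top 0.5 [543.8 183.8 152.2] [256. 214.]
top pin 0.74 [541.6 185.1  72.2] [164. 220.]
top shuttle_hole 0.65 [541.6 185.2  69.3] [164. 220.]
top lower_bushing 0.56 [543.5 107.5  67.3] [196. 219.]
top lower_bushing 0.23 [538.2  30.4 105.3] [226. 219.]
top rib_top 0.59 [541.5  31.6 106.9] [225. 217.]
scene shuttle_hole 0.76 [542.2 180.5  68.9] [317. 168.]
scene upper_bushing 0.9 [540.4 112.4 118.2] [297. 163.]
scene upper_bushing 0.49 [544.5 182.5  67.3] [318. 169.]
scene lower_bushing 0.84 [540.4 108.7  70.4] [295. 180.]
scene rib_top 0.67 [534.4  28.9 102.8] [267. 182.]
```

View pics/wrist3.png

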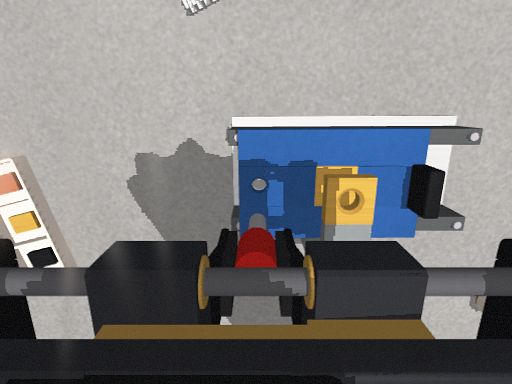

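The wrist view shows the pin upright in the fingers with its foot near (258,214). The shuttle hole is at (259,185), with the pin block visible through it. I'll magnify it to measure precisely.

Run:
```python
from h import *
s=snapshot('wrist')
c=s['image'][160:240,215:305,::-1]; cv2.imwrite('pics/c3.png',cv2.resize(c,None,fx=7,fy=7,interpolation=cv2.INTER_NEAREST))
for uv in [(259,185),(260,185),(259,186)]: print(ray(s,uv,70))
for uv in [(258,215),(259,215),(258,216)]: print(ray(s,uv,152.7))
print(px(s,(542.3,185.1,152.7)))
```

```text
[544.98120922 178.12950085  70.        ]
[544.92616151 177.15605641  70.        ]
[543.97626669 178.18347145  70.        ]
[543.89705692 179.70305236 152.7       ]
[543.85650676 178.98565069 152.7       ]
[543.13486443 179.7446862  152.7       ]
[250.63934349 217.48428992]
```

View pics/c3.png

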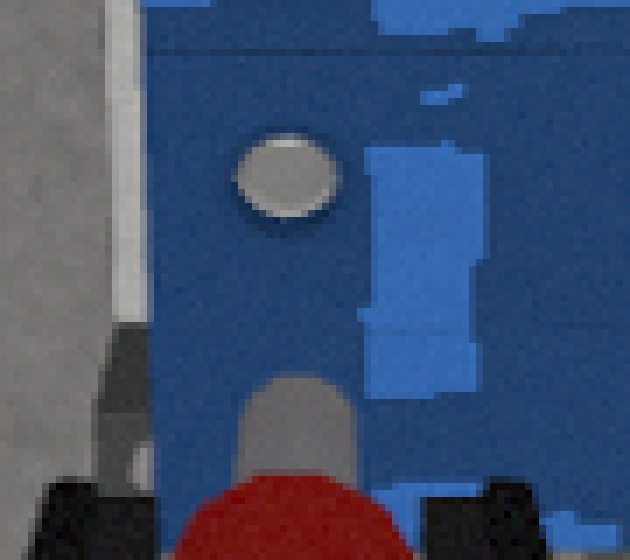

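>>> move_arm([
  [1, [0.04, -0.02, 0.6], 0],
  [1, [0, 0, 0.6], 0],
  [1, [0, 0, 0.6], 0],
  [1, [0, 0, 0.08], 0],
  [1, [0, 0, 0], 0],
])

```text
t: 17.45
tcp_pos: [543.6, 182.5, 123.4]
ee_rot: [3.141, 0.003, -0.056]
wrist_force: [0.6, 0.3, 0.4]
width: 20.8
grasp_force: 29.8
```

Run:
```python
from h import *
o=get_obs();print(o['t'],o['tcp_pos'],o['ee_rot'],o['width'])
s=snapshot('wrist')
c=s['image'][160:240,215:305,::-1]; cv2.imwrite('pics/c4.png',cv2.resize(c,None,fx=7,fy=7,interpolation=cv2.INTER_NEAREST))
t=o['tcp_pos']; print(px(s,(t[0],t[1],t[2]-47.3)))
a=px(s,(t[0],t[1],70));print(a,px(s,(t[0]+10,t[1],70))-a,px(s,(t[0],t[1]+10,70))-a)
```

```text
17.45 [543.593208   182.5201136  123.41466078] [ 3.14086666e+00  2.97033149e-03 -5.63596449e-02] 20.816449944860814
[254.56072044 216.1848116 ]
[254.58873121 213.31635161] [ -0.78882862 -12.89538538] [-13.49668878   0.72190212]
```

View pics/c4.png

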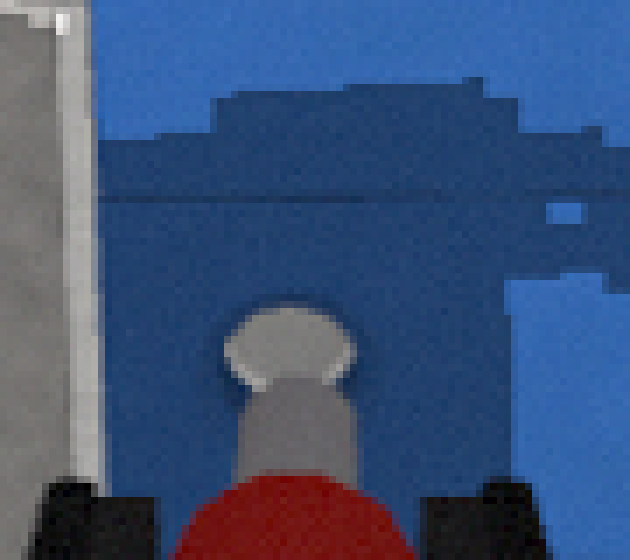

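The pin is 3 mm short of the hole in x and 1 mm in y. I'll correct that and lower it, watching the force.

>>> move_arm([
  [1, [0.066, -0.022, 0], 0],
  [1, [0, 0, 0], 0],
  [1, [0, 0, 0.12], 0],
  [1, [0, 0, 0.12], 0],
  [1, [0, 0, 0.12], 0],
  [1, [0, 0, 0], 0],
])

```text
t: 18.0
tcp_pos: [546.5, 183.3, 109.0]
ee_rot: [3.141, 0.002, -0.056]
wrist_force: [0.3, -0.5, -1.1]
width: 21.0
grasp_force: 29.8
```

>>> move_arm([
  [1, [0, 0, 0.15], 0],
  [1, [0, 0, 0.15], 0],
  [1, [0, 0, 0.15], 0],
  [1, [0, 0, 0], 0],
])

```text
t: 18.33
tcp_pos: [546.6, 183.2, 90.5]
ee_rot: [3.141, 0.002, -0.056]
wrist_force: [-0.0, -0.3, -0.7]
width: 20.7
grasp_force: 29.8
```

>>> move_arm([
  [1, [0, 0, 0.15], 0],
  [1, [0, 0, 0.13], 0],
  [1, [0, 0, 0.05], 0],
  [1, [0, 0, 0.05], 0],
  [1, [0, 0, 0.05], 0],
  [1, [0, 0, 0], 0],
])

```text
t: 18.83
tcp_pos: [547.5, 183.2, 76.8]
ee_rot: [3.14, -0.001, -0.057]
wrist_force: [-9.3, -5.0, 18.7]
width: 21.5
grasp_force: 30.0
```

>>> move_arm([
  [1, [0, 0, -0.04], 0],
  [0.45, [0, 0, 0], 0],
  [0.45, [0, 0, 0], 0],
  [0.45, [0, 0, 0], 0],
  [0.45, [0, 0, 0], 0],
  [0.45, [0, 0, -0.2], 0],
  [0.45, [0, 0, -0.8], 0],
  [0.45, [0, 0, -0.8], 0],
  [0.2, [0, 0, -0.9], 0],
  [0, [0, 0, -0.9], 0],
  [0, [0, 0, -0.5], 0],
  [0, [0, 0, 0], 0],
])

```text
t: 19.83
tcp_pos: [549.3, 184.9, 246.6]
ee_rot: [-3.139, -0.008, -0.056]
wrist_force: [0.8, 0.5, -0.5]
width: 66.4
grasp_force: 0.0
```

Run:
```python
from h import *
o=get_obs();print(o['t'],o['tcp_pos'],o['ee_rot'],o['width'])
for n in ['wrist','top','scene']:
    s=snapshot(n); save(s,n+'5')
    for l in (['upper_bushing','lower_bushing','pin'] if n=='wrist' else ['rod','rod_shoulder','pin']):
        for d in mark_of(n,l)[:3]:
            X=w(s,d['at']); print(n,l,round(d['score'],2),np.round(X,1),np.round(px(s,X)))
    if n=='wrist': print(px(s,(540,107.6,120)),px(s,(540,107.6,70)))
```

```text
19.8333 [549.34132206 184.90855575 246.64188037] [-3.13870676 -0.00796052 -0.05627788] 66.41285699775213
wrist upper_bushing 0.82 [542.4 106.1 118.7] [337. 191.]
wrist lower_bushing 0.97 [533.6 106.4  67.7] [325. 187.]
wrist pin 0.79 [545.7 182.7  29.9] [258. 174.]
[335.26931705 194.10169832] [324.41511823 182.2430158 ]
top rod 0.54 [ 658.6 -179.8    8.7] [306. 174.]
top rod_shoulder 0.54 [ 655.6 -180.2  129.6] [312. 166.]
top pin 0.67 [ 571.4 -291.6   -1.6] [349. 205.]
top pin 0.51 [ 572.5 -233.6    0.8] [328. 206.]
top pin 0.51 [ 4.131e+02 -2.338e+02 -2.000e-01] [330. 267.]
scene rod 0.63 [ 654.9 -181.5    7.3] [227. 296.]
scene rod_shoulder 0.58 [ 656.3 -184.   131.7] [222. 254.]
scene pin 0.79 [ 568.7 -235.6   -1.1] [179. 286.]
scene pin 0.77 [ 410.8 -235.2    4.6] [139. 241.]
scene pin 0.77 [ 566.9 -290.2    1.8] [154. 300.]
```

View pics/wrist5.png

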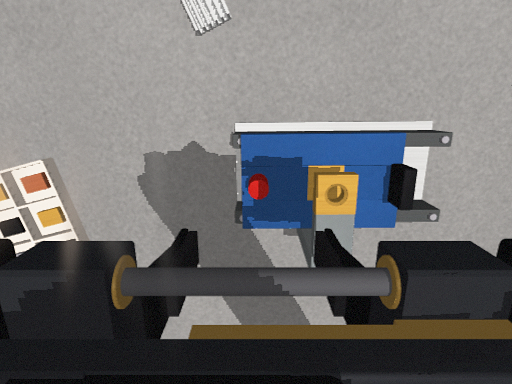

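The wrist view shows the red pin head seated on the shuttle at (258,187), with the network putting its foot at z≈30, and the bushings at (337,192). Next is the rod.

>>> move_arm([
  [0, [0.318, 0.897, 0], 0],
  [0, [0.318, 0.897, 0], 0],
  [0, [0.318, 0.897, 0], 0],
  [0, [0.318, 0.897, 0], 0],
  [0, [0.318, 0.897, 0], 0],
  [0, [0.318, 0.897, 0], 0],
  [0, [0.318, 0.897, 0], 0],
  [0, [0.318, 0.897, 0], 0],
  [0, [0.318, 0.897, 0], 0],
  [0, [0.318, 0.897, 0], 0],
  [0, [0, 0, 0], 0],
  [0, [0, 0, 0], 0],
])

```text
t: 21.43
tcp_pos: [653.7, -185.2, 239.4]
ee_rot: [3.141, 0.001, -0.061]
wrist_force: [-0.2, 0.8, -0.3]
width: 87.3
grasp_force: 0.0
```

Run:
```python
from h import *
o=get_obs();print(o['t'],o['tcp_pos'],o['ee_rot'],o['width'])
for n in ['wrist','scene']:
    s=snapshot(n); save(s,n+'6')
    for l in ['rod','rod_shoulder']:
        for d in mark_of(n,l)[:2]:
            X=w(s,d['at']); print(n,l,round(d['score'],2),np.round(X,1),np.round(px(s,X)))
```

```text
21.4333 [ 653.6613998  -185.15247988  239.4057237 ] [ 3.14135541e+00  1.40024354e-03 -6.13164669e-02] 87.33967381898395
wrist rod 0.75 [ 653.6 -181.7    5.8] [253. 167.]
wrist rod_shoulder 0.74 [ 651.  -180.9  127.4] [251. 195.]
scene rod 0.65 [ 655.6 -180.6    6.3] [227. 296.]
scene rod_shoulder 0.84 [ 653.5 -183.3  133.6] [222. 252.]
scene rod_shoulder 0.69 [540.6 108.1  72.7] [295. 179.]
```

>>> move_arm([
  [0, [0.027, -0.1, 0], 0],
  [0.4, [0, 0, 0.532], 0],
  [0.4, [0, 0, 0.532], 0],
  [0.4, [0, 0, 0.532], 0],
  [0.4, [0, 0, 0.532], 0],
  [0.4, [0, 0, 0.532], 0],
  [0.4, [0, 0, 0], 0],
  [1, [0, 0, 0], 0],
  [1, [0, 0, 0], 0],
  [1, [0, 0, 0], 0],
  [1, [0, 0, 0], 0],
  [1, [0, 0, 0], 0],
  [1, [0, 0, 0], 0],
  [1, [0, 0, 0], 0],
  [1, [0, 0, 0], 0],
])

```text
t: 22.98
tcp_pos: [655.7, -178.4, 135.0]
ee_rot: [3.141, -0.001, -0.057]
wrist_force: [-0.3, -0.9, 5.2]
width: 21.4
grasp_force: 29.9
```

>>> move_arm([
  [1, [0, 0, -0.3], 0],
  [1, [0, 0, -0.5], 0],
  [1, [0, 0, -0.9], 0],
  [1, [0, 0, -0.9], 0],
  [1, [0, 0, -0.9], 0],
  [1, [-0.363, -0.775, 0], 0],
  [1, [-0.363, -0.775, 0], 0],
  [1, [-0.363, -0.775, 0], 0],
  [1, [-0.363, -0.775, 0], 0],
  [1, [-0.363, -0.775, 0], 0],
  [1, [-0.363, -0.775, 0], 0],
  [1, [-0.363, -0.775, 0], 0],
  [1, [-0.363, -0.775, 0], 0],
  [1, [-0.363, -0.775, 0], 0],
  [1, [0, 0, 0], 0],
  [1, [0, 0, 0], 0],
  [1, [0, 0, 0], 0],
])

```text
t: 24.4
tcp_pos: [540.5, 107.8, 274.5]
ee_rot: [3.141, 0.0, -0.056]
wrist_force: [-0.0, -0.0, -1.8]
width: 21.1
grasp_force: 29.8
```

Run:
```python
from h import *
s0=snapshot('top')
s=snapshot('wrist')
o=get_obs();print(o['t'],o['tcp_pos'],o['ee_rot'],o['width'])
c=s['image'][150:250,205:315,::-1]; cv2.imwrite('pics/c6.png',cv2.resize(c,None,fx=6,fy=6,interpolation=cv2.INTER_NEAREST))
t=o['tcp_pos']; 
for z in (t[2]-129,120,70):
  a=px(s,(t[0],t[1],z));print(z,a,px(s,(t[0]+10,t[1],z))-a,px(s,(t[0],t[1]+10,z))-a)
for n,q in(('wrist',s),('top',s0)):
    for l in ['rod','rod_shoulder','upper_bushing','lower_bushing']:
        for d in mark_of(n,l)[:2]:
            X=w(q,d['at']); print(n,l,round(d['score'],2),np.round(X,1),np.round(px(q,X)))
```

```text
24.5 [540.88690453 106.79126991 274.16662243] [ 3.14133384e+00  3.55827015e-04 -5.82531529e-02] 21.248560916215492
145.16662243119634 [255.1695198  187.26837413] [ -0.60344962 -10.00181554] [-10.2337973   0.5726273]
120 [255.21394901 181.19620765] [-0.55777206 -9.30439653] [-9.47283187  0.53305264]
70 [255.28513078 171.46775305] [-0.48485452 -8.17127084] [-8.25352588  0.46863462]
wrist rod 0.73 [543.1 103.9 143.5] [258. 184.]
wrist rod 0.61 [538.8 105.9 270.2] [257. 245.]
wrist rod_shoulder 0.74 [537.1 106.8 266.6] [255. 245.]
wrist upper_bushing 0.93 [541.3 105.5 118.3] [256. 180.]
wrist lower_bushing 0.91 [537.1 107.4  65.5] [255. 174.]
top upper_bushing 0.88 [542.  104.2 117.1] [195. 218.]
top lower_bushing 0.92 [542.4 108.7  72.3] [195. 219.]
top lower_bushing 0.31 [ 757.2 -129.7    1. ] [286. 138.]
```

View pics/c6.png

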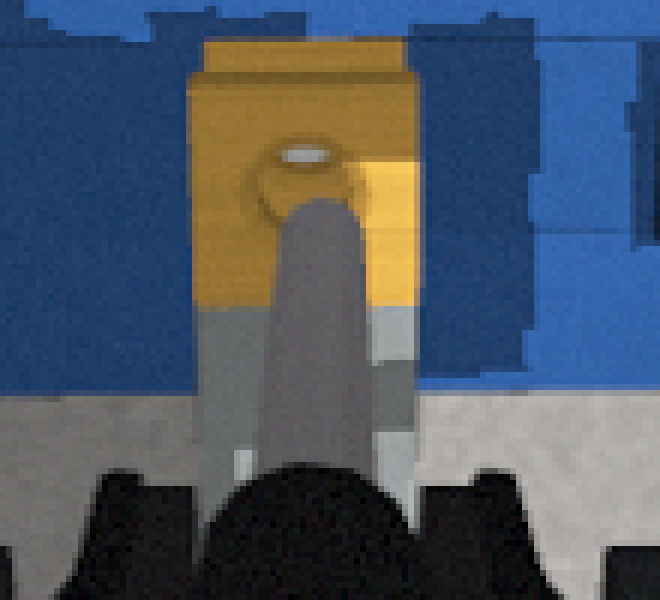

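The crop shows the rod tip at full-image (257.7,183) and the upper bore centre at about (255.5,181). The tip has to go about 2 mm in +y. Lowering gently.

>>> move_arm([
  [1, [0.01, -0.055, 0], 0],
  [1, [0, 0, 0.2], 0],
  [1, [0, 0, 0.2], 0],
  [1, [0, 0, 0.15], 0],
  [1, [0, 0, 0.15], 0],
  [1, [0, 0, 0], 0],
])

```text
t: 25.4
tcp_pos: [540.3, 109.9, 244.3]
ee_rot: [3.141, 0.002, -0.056]
wrist_force: [-0.1, -0.4, -1.4]
width: 21.4
grasp_force: 29.8
```

>>> move_arm([
  [1, [0, 0, 0.15], 0],
  [1, [0, 0, 0.15], 0],
  [1, [0, 0, 0.15], 0],
  [1, [0, 0, 0.2], 0],
  [1, [0, 0, 0.2], 0],
  [1, [0, 0, 0], 0],
])

```text
t: 25.9
tcp_pos: [540.2, 109.9, 210.1]
ee_rot: [3.141, 0.003, -0.056]
wrist_force: [0.0, -0.4, -1.2]
width: 21.0
grasp_force: 29.8
```

>>> move_arm([
  [1, [0, 0, 0.12], 0],
  [1, [0, 0, 0.12], 0],
  [1, [0, 0, 0.12], 0],
  [1, [0, 0, 0.12], 0],
  [1, [0, 0, 0], 0],
])

```text
t: 26.32
tcp_pos: [540.6, 110.0, 191.8]
ee_rot: [3.141, 0.001, -0.057]
wrist_force: [0.2, -0.3, -1.4]
width: 21.3
grasp_force: 29.8
```

>>> move_arm([
  [1, [0, 0, 0.15], 0],
  [1, [0, 0, 0.15], 0],
  [1, [0, 0, 0.15], 0],
  [1, [0, 0, 0.15], 0],
  [1, [0, 0, 0.15], 0],
  [1, [0, 0, 0], 0],
  [1, [0, 0, 0], 0],
  [1, [0, 0, 0], 0],
  [1, [0, 0, 0], 0],
])

```text
t: 27.07
tcp_pos: [541.2, 110.1, 163.2]
ee_rot: [3.142, -0.0, -0.057]
wrist_force: [0.0, -1.5, -1.5]
width: 21.2
grasp_force: 29.9
```

Run:
```python
from h import *
s=snapshot('scene'); o=get_obs();print(o['t'],o['tcp_pos'],o['wrist_force'],o['width'])
c=s['image'][90:250,190:370,::-1]; cv2.imwrite('pics/c7.png',cv2.resize(c,None,fx=4,fy=3.7,interpolation=cv2.INTER_CUBIC))
for n in ['wrist','scene','top']:
    s=snapshot(n)
    for l in ['rod','rod_shoulder','pin','lower_bushing','rib_top','flux_jar','screwdriver','heatsink']:
        for d in mark_of(n,l)[:3]:
            X=w(s,d['at']); 
            if not(l=='pin' and X[1]<0):print(n,l,round(d['score'],2),np.round(X,1))
```

```text
27.1167 [541.19217155 110.1177524  163.19657406] [-0.41637851 -1.32855179 -2.43497614] 21.28378322505605
wrist rod_shoulder 0.65 [539.3 109.3 154.8]
wrist pin 0.96 [548.6 180.   31.8]
wrist lower_bushing 0.65 [535.2 108.9  68.3]
wrist rib_top 0.61 [535.1  30.2 103.7]
wrist flux_jar 0.74 [ 355.8 -124.    -2.3]
scene rod 0.68 [540.9 113.1  34.3]
scene rod_shoulder 0.76 [542.2 109.1 162.7]
scene pin 0.68 [545.5 179.1  29.7]
scene lower_bushing 0.94 [539.1 107.8  69.1]
scene rib_top 0.56 [533.9  26.8 103.2]
scene rib_top 0.18 [541.  111.4 120.9]
scene flux_jar 0.83 [ 3.578e+02 -1.239e+02 -1.000e-01]
scene screwdriver 0.88 [ 754.8 -128.1   -0.8]
scene screwdriver 0.34 [536.4  28.9 104.2]
scene heatsink 0.78 [743.6 231.2  -1.6]
top pin 0.55 [543.1 106.8 121.4]
top lower_bushing 0.92 [539.9 107.3  72.3]
top rib_top 0.63 [536.8  29.9 105.8]
top flux_jar 0.51 [ 354.3 -125.6   -1. ]
top screwdriver 0.88 [ 759.4 -125.1   -1. ]
top heatsink 0.84 [738.6 233.7  -4.5]
```

View pics/c7.png

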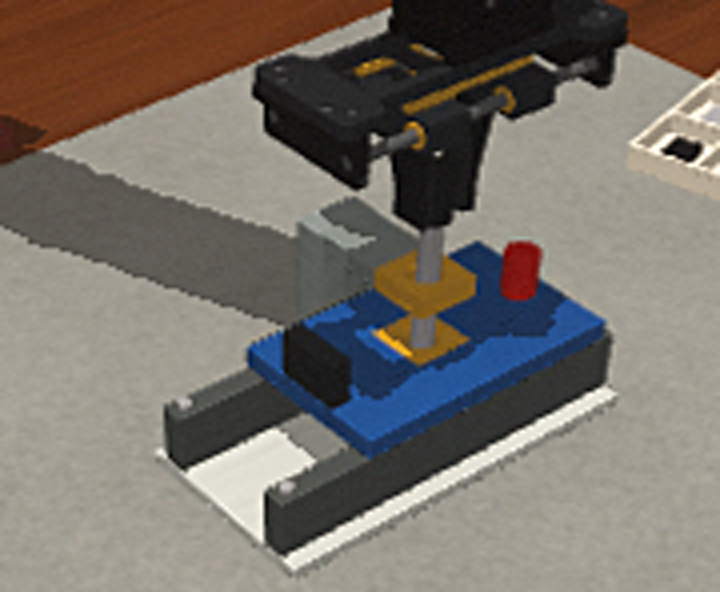

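The crop shows the rod running down through both bushings, at (430,270) and (423,340) in the crop. The pin is seated at (520,270) and the rib is home. The tip is at z≈34 mm, between the lower bushing's underside (55) and the plate (10).

```bash
python3 -c "
from station import *
o=get_obs();print(o['t'],o['qvel'].round(3));print(close_job())"
```

```text
28.4667 [ 0.     0.     0.001 -0.    -0.    -0.    -0.001]
the job is handed in; nothing more can be done
None
```

I slid the shuttle home, pushed the lock pin fully down and let go of it, then threaded the guide rod through both bushings. The job is handed in at 28.5 s with the arm holding the rod still, its tip at about z = 34 mm, below the lower bushing and clear of the base plate.

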